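# Open the tablet holder to its mark, lock the cam lever and keep hold

## Robot

A 6-joint arm with a two-finger parallel gripper is mounted at the origin on the work surface. World frame = base frame: x ahead of the robot, y to its left, z up, the work surface at z = 0. Lengths are in m, angles in rad, forces in N, time in s.
With the tool pointing down it reaches from about 0.3 to 0.775 m from the base axis. Payload 14.6 kg.
Tool frame: the origin (TCP) lies on the centre line of the jaws, within the pads' length; the fingertips stand 22 mm ahead of it and the grasp point (between the pads) lies 3 mm ahead of it (ctrl.tip_extent is the distance from the TCP to the fingertips, in m); z points along the fingers, y is the line along which they close (so a half turn about z gives the same grasp; the last joint's range is limited). The gripper opens to 85 mm and grips with 20 to 120 N. Pads are 22 mm wide; open, the fingers measure 114 mm over their backs; the gripper's body (76 mm by 85 mm) begins 54 mm behind the grasp point. The pads swing forward as they close: fully open they stand 13 mm farther back than shut.
Start: joints at [1.135, 0.3, 1.521, -0, 1.321, -0.067], TCP at [0.198, 0.513, 0.253] pointing down, gripper open.
Joint ranges: [-3.03, 3.03], [-0.79, 2.21], [0.23, 2.52], [-1.04, 4.18], [0, 3.07], [-2.55, 2.55]. Speed limits (rad/s): [2.22, 2.22, 2.57, 3.14, 3.14, 3.14].

## Interface

Orientations are given as [roll, pitch, yaw] about the fixed x, y, z axes, in that order (R = Rz(yaw) Ry(pitch) Rx(roll)).
In Python, from plant import readout, snapshot, get_calibration, ticket, ctrl gives the robot as it stands.
- The arm moves only by the shell command python3 -m handwheel 'ROWS' [FORCE]. ROWS is JSON, a list of rows, each a list of 3 entries, a list of its own where there are three numbers: the shift along the tool's x, y, z in units of 25 mm (1.0 is 25 mm), then the turn, a rotation vector about the tool's x, y, z in units of 8 degrees (1.0 is 8 degrees), then the finger opening in mm, from 0 to 85.4. A call has 1 to 8 rows; each row shifts and turns the commanded pose from where the row before left it, along the tool's axes as they then stand; what a row does not reach is not made up. A row lasts 1/8 s, in which the tool goes at most 62.5 mm and 10.7 degrees, less where a joint would pass 70% of its speed; a pose out of reach is approached as far as the arm can. A call is refused whole if a number of a shift passes 1 or a number of a turn 1, either way. A call with a gripper value outside its range is refused whole. The fingers move at their own pace and stop on an object; FORCE is the grip in N (left out, the last holds). Time passes only in rows, so rows that do not move let the fingers close. It gives the time, the measured TCP pose, the force, the opening and the grip force at its end, in the units of the state.
- readout.observe(): the state, without advancing time (a new reading comes with each control period).
- snapshot(name): name is "side" or "top"; returns the picture (420x560x3 uint8, red, green, blue); there is no depth.
- get_calibration(name): a dict with "camera_matrix" (3x3 intrinsics, pixels), "rvec" (rotation vector, rad) and "tvec" (3), from world to camera coordinates, as OpenCV has them. Camera axes: x right, y down, z forward; pixel columns grow to the right and rows downward; lengths in m; the calibration is good to about 2 mm. A picture is of the moment at which its call begins. get_calibration takes no time and is no camera call.
- ticket.sign_off(): hands the job in; it is judged then, once.
The state is a dict: "time_s": time; "qpos": joint angles; "qd": joint speeds; "tau": joint torques, N m; "position": TCP position; "ee_rot": TCP orientation; "ft_force": force on the tool from outside, world axes, zero at the start; "ft_torque": the same for the moment, N m; "finger_gap": opening from 0.0 (shut) to 1.0 (fully open); "finger_force": force on a finger pad.
Only numpy, scipy, OpenCV 4.12 (cv2) and the standard library are available. Lean on these libraries where they do the work, as an engineer would, in place of code of your own. Each camera call takes 0.05 s, during which the arm holds its last target. There are 200 camera calls.

## Task

Get the recipe-tablet holder ready for the tablet: pull its sprung sliding jaw out along the rail until the jaw's outer face is level with the long line across the rail, and only then, with the jaw kept at that line, squeeze the cam lever shut, flat against the carriage. Finish while holding: at the end the fingers are still pinching the carriage and the shut lever between them, with the jaw at the line. Leave the jars, the tablet and the other kitchen things where they are.

Things in the scene. Friction and masses are not known exactly. Their poses are not given: they have to be found in the camera images.
- stand: Counter-top tablet holder, fixed, head tilted flat. Steel base 150 mm across, 12 mm high, centred at y = +30 mm; aluminium rail on a neck along the holder's y: 16 mm wide, y -165 to +135 mm, 72 to 90 mm above the counter; fixed jaw at y = +121 mm, up to 115 mm high. The sliding jaw pulls out to -y. Origin on the counter under the rail's centre line; +x is across it, to the lever's side; z up.
- jaw_slide (a joint): How far the sliding jaw is pulled out along the rail (to the holder's -y), m: 0 home (lip's inner face at y = -20 mm), 0.080 with its outer face at the long line, 0.105 end stop. A spring pulls it home, 3 N at home, 6 N at the line: it runs back if let go with the lever open. With the lever shut the cam grips the rail.
- cam_lever (a joint): Cam lever angle, rad: 0 shut, flat against the carriage; about 0.5 to 0.62 at the start (open, its tip swung out sideways in the holder's +x); 0.65 stop. It stays where it is left; a light squeeze at the tip (under 10 N) closes it, over centre.
- jaw_edge (a point): On the rail's top centre line at the outer face of the sliding jaw's lip: a black bar across the rail, 104 mm wide (52 mm each side), 8 mm thick, 77 to 99 mm above the counter; only a hooked tab at its middle, 18 mm wide, rises to 115 mm. The parts of the lip that stand out beyond the carriage are finger wings: a finger on each side, pushing on their inner face, pulls the jaw out.
- carriage (a point): Grey carriage block of the sliding jaw, on the rail: 26 mm wide (x -13 to +13 mm), 44 mm long (y = 0, the lip's inner face, to +44 mm, towards the fixed jaw), 77 to 99 mm above the counter. Origin on the rail's top centre line (90 mm above the counter) at the lip's inner face; axes as the holder's. It moves with the jaw.
- lever_pin (a point): Aluminium handle of the cam lever, 32 mm long, 7 mm thick, 14 mm high, middle 88 mm above the counter. Origin on its upright pivot pin, at carriage x = +17.5, y = +38 mm; it runs along its own -y to the tip near the lip. Shut, its outer face is at carriage x = +21 mm, so carriage and shut lever are 34 mm wide together; at 0.62 rad the tip's outer corner is at x = +39 mm.
- lever_tip (a point): End of the lever handle, 32 mm from the pivot pin, mid height.
- mark (a point): The long dark line right across the rail (top and both sides), at its middle on the rail's top, holder y = -108 mm; the other scale ticks are short. The goal line for jaw_edge.
- jar_square: Bystander: square clear jar with black lid, 60 x 60 x 95 mm. Origin at the centre of its underside, as for all bystanders.
- jar_round: Bystander: round clear jar with black lid, 56 mm across, 92 mm high.
- shaker: Bystander: small round spice shaker, 40 mm across, 88 mm high.
- spoon: Bystander: wooden spoon lying flat, 200 mm long along its x.
- tablet: Bystander: tablet computer lying flat, 140 x 212 x 8 mm.
- pepper_mill: Bystander: turned dark wooden pepper mill, 56 mm across, 162 mm high.
- mug: Bystander: white mug, 78 mm across, 92 mm high.
- salt_jar: Bystander: round clear salt jar with black lid, 84 mm across, 115 mm high.

How it is judged:
By the outcome, as a careful person would: the job done as asked, in the order asked, and still so for the second after the job is handed in, while the arm keeps its last pose, push and grip.
It also fails if it takes over 32 s, if anything falls off the work surface, if the arm or the gripper's body presses on something with over 40 N, if the wrist force passes 120 N, or if a joint passes its speed limit or range.

## Working session

There is one attempt and no reset: what is moved stays moved. The work goes in short steps, Python scripts to look and compute and a shell command to move; the robot and the scene stay as the last step left them, time stands still between calls to the robot, and variables do not carry over. Pictures are saved under pics/ and viewed, at most 10 in all, crops included, and the job is handed in when it is done.

```bash
ls; mkdir -p pics; python3 - <<'E'
from plant import readout, snapshot, get_calibration, ctrl
import cv2
for n in("side","top"):
    cv2.imwrite(f"pics/{n}0.png",snapshot(n)[:,:,::-1]); c=get_calibration(n); print(n,c)
s=readout.observe();print(s,ctrl.tip_extent)
E
```

```text
pics
side {'camera_matrix': array([[486.26302028,   0.        , 270.08642927],
       [  0.        , 486.26302028, 216.75715311],
       [  0.        ,   0.        ,   1.        ]]), 'rvec': array([ 2.45395694, -0.05850518,  0.0196313 ]), 'tvec': array([-0.53895348,  0.11778402,  1.50182905])}
top {'camera_matrix': array([[411.61853992,   0.        , 278.35380221],
       [  0.        , 411.61853992, 211.48340743],
       [  0.        ,   0.        ,   1.        ]]), 'rvec': array([ 2.16907966, -2.20905234,  0.06919702]), 'tvec': array([0.05833619, 0.5489972 , 1.17247877])}
{'time_s': 0.1, 'qpos': array([ 1.13542178e+00,  3.00403513e-01,  1.52152052e+00,  2.55391167e-05,
        1.32070935e+00, -6.66172876e-02]), 'qd': array([-0.00042335, -0.00067894, -0.00224367,  0.00111576, -0.0005041 ,
       -0.00020866]), 'tau': array([ 1.41224569e-03, -5.44383681e+01, -3.62366867e+01, -3.51293625e-05,
        3.08298426e-03, -7.00160467e-05]), 'position': array([0.19817761, 0.51285249, 0.252784  ]), 'ee_rot': array([-3.14055588e+00, -9.39626608e-05,  2.77282901e+00]), 'ft_force': array([-0.58475298,  0.44753009, -0.55108419]), 'ft_torque': array([0.00581094, 0.00858421, 0.01840076]), 'finger_force': 0.0, 'finger_gap': 1.0006198148649783} 0.022
```

View pics/top0.png

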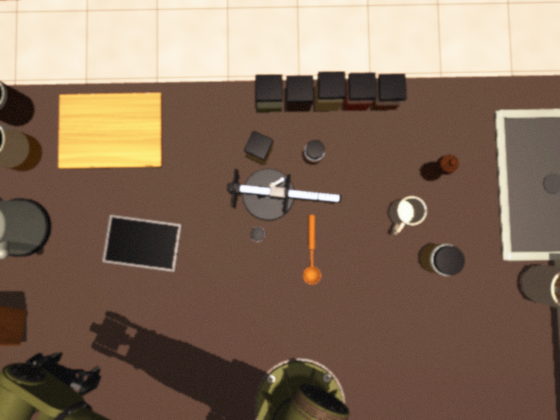

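View pics/side0.png

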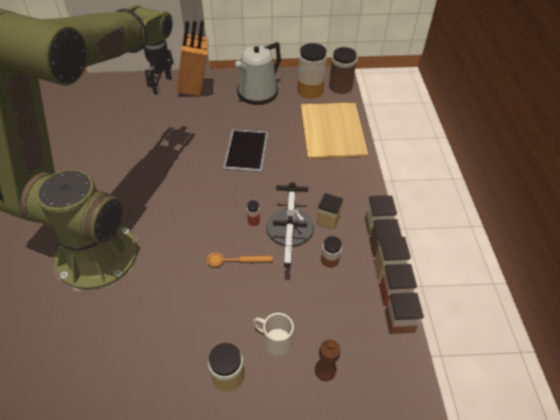

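```bash
cat > h.py <<'E'
import numpy as np,cv2
from plant import readout, snapshot, get_calibration
def ray(n,uv,z):
    c=get_calibration(n);R=cv2.Rodrigues(c["rvec"])[0];t=np.array(c["tvec"]).ravel()
    p=cv2.undistortPoints(np.array([[uv]],float),c["camera_matrix"],None)[0,0]
    d=R.T@np.array([p[0],p[1],1]);o=-R.T@t
    return o+d*(z-o[2])/d[2]
def proj(n,P):
    c=get_calibration(n);return cv2.projectPoints(np.array(P,float).reshape(-1,3),c["rvec"],c["tvec"],c["camera_matrix"],None)[0][:,0]
def crop(n,u,v,w,h,k,name):
    im=snapshot(n)[v:v+h,u:u+w,::-1]
    cv2.imwrite(f"pics/{name}.png",cv2.resize(im,None,fx=k,fy=k,interpolation=cv2.INTER_CUBIC))
E
python3 - <<'E'
from h import *
a=cv2.imread("pics/top0.png")[160:225,222:352]
b=cv2.imread("pics/side0.png")[170:275,250:350]
a=cv2.resize(a,None,fx=6,fy=6,interpolation=cv2.INTER_CUBIC)
b=cv2.resize(b,None,fx=5,fy=5,interpolation=cv2.INTER_CUBIC)
cv2.imwrite("pics/a.png",a);cv2.imwrite("pics/b.png",b)
E
```

```text
(no output)
```

View pics/a.png

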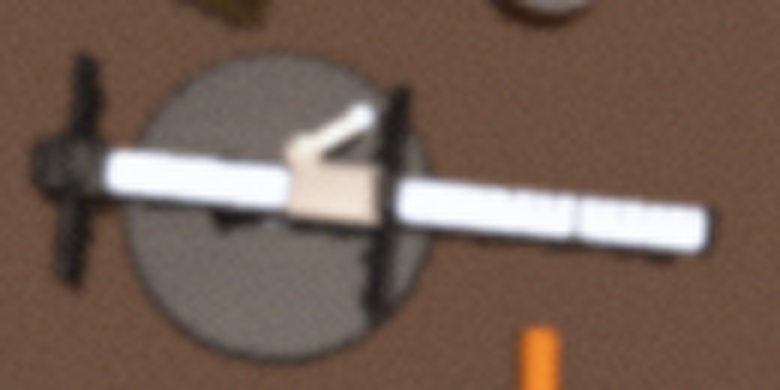

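View pics/b.png

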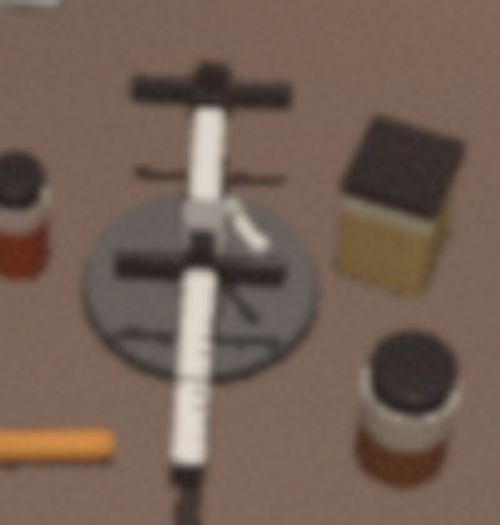

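```bash
python3 - <<'E'
from h import *
from scipy.optimize import least_squares
T=lambda x,y:((x+.5)/6-.5+222,(y+.5)/6-.5+160)
S=lambda x,y:((x+.5)/5-.5+250,(y+.5)/5-.5+170)
obs=[("top",(0,-108,.09),T(577,219)),("top",(0,-165,.09),T(708,229)),("top",(0,30,.012),T(281,207)),
("top",(52,-24,.095),T(400,90),1),("top",(-52,-24,.095),T(376,322),1),("top",(0,2,.099),T(334,193),1),
("side",(0,-108,.09),S(193,381)),("side",(0,-165,.09),S(188,464)),("side",(0,30,.012),S(200,287)),
("side",(52,-24,.09),S(286,270),1),("side",(-52,-24,.09),S(116,264),1)]
def res(p,ret=False):
    x,y,a,s=p;o=[]
    for n,P,uv,*m in obs:
        X,Y=P[0]/1e3,P[1]/1e3-(s if m else 0)
        W=(x+np.cos(a)*X-np.sin(a)*Y,y+np.sin(a)*X+np.cos(a)*Y,P[2])
        o.append(proj(n,W)[0]-uv)
    return np.array(o).ravel()
p0=ray("top",T(300,180),.09);print(p0)
r=least_squares(res,[p0[0],p0[1],-.1,0],loss="soft_l1");print(r.x);print(res(r.x).reshape(-1,2).round(2))
x,y,a,s=r.x
H=lambda X,Y:np.array([x+np.cos(a)*X-np.sin(a)*Y,y+np.sin(a)*X+np.cos(a)*Y])
print("car",H(0,-.02),"mark",H(0,-.108),"tipopen",H(.036,-.014))
# objects
for nm,uv,z in (("sq",(260,141),.095),("round",(315,150),.092),("shaker",(258,232),.088)):
    print(nm,ray("top",uv,z))
E
```

```text
[0.60545414 0.06567929 0.09      ]
[ 0.59889957  0.04649456 -0.10993847 -0.00275383]
[[ 0.45 -0.62]
 [-0.5  -0.38]
 [-0.01 -0.2 ]
 [-0.04 -1.18]
 [ 0.49 -1.82]
 [-0.33 -0.43]
 [-0.8   0.55]
 [-0.61  0.29]
 [-1.12 -1.24]
 [-0.98  0.27]
 [-1.47 -0.2 ]]
car [0.59670522 0.0266153 ] mark [ 0.58705012 -0.06085343] tipopen [0.63314619 0.02862926]
sq [0.73885661 0.09494596 0.095     ]
round [ 0.71187022 -0.05494523  0.092     ]
shaker [0.49079076 0.10450839 0.088     ]
```

```bash
cat >> h.py <<'E'
x0,y0,a0=0.5989,0.0465,-0.110
def H(X,Y):return np.array([x0+np.cos(a0)*X-np.sin(a0)*Y,y0+np.sin(a0)*X+np.cos(a0)*Y])
def todo(X,Y,z):
    """state + remaining shift (units) to holder X,Y (m), z, and turn"""
    from scipy.spatial.transform import Rotation as Ro
    s=readout.observe();R=Ro.from_euler("xyz",s["ee_rot"]);p=s["position"]
    G=Ro.from_euler("xyz",[np.pi,0,np.pi/2+a0])
    d=np.array([*H(X,Y),z])-p
    h=np.array([[np.cos(a0),np.sin(a0)],[-np.sin(a0),np.cos(a0)]])@(p[:2]-[x0,y0])
    print("t",s["time_s"],"holder",h.round(4),"z",p[2].round(4),"F",s["ft_force"].round(1),"grip",s["finger_gap"].round(3),s["finger_force"])
    print("shift",(R.inv().apply(d)/.025).round(2),"if aligned",(G.inv().apply(d)/.025).round(2),"turn",np.degrees((R.inv()*G).as_rotvec()).round(1)/8)
E
python3 -m handwheel '[[[0,0,0],[0,0,1],85],[[0,0,0],[0,0,1],85],[[0,0,0],[0,0,1],85],[[0,0,0],[0,0,1],85],[[0,0,0],[0,0,1],85],[[0,0,0],[0,0,1],85],[[0,0,0],[0,0,1],85],[[0,0,0],[0,0,1],85]]' 40
python3 -m handwheel '[[[0,0,0],[0,0,1],85],[[0,0,0],[0,0,0.4],85]]'
python3 -c "
from h import *
todo(.004,.002,.16)"
```

```text
time_s: 1.1
position: [0.1982, 0.5129, 0.2529]
ee_rot: [-3.141, 0.001, 1.651]
ft_force: [0.1, -1.1, 0.3]
finger_gap: 0.991
finger_force: 0.0
time_s: 1.35
position: [0.1982, 0.5129, 0.2529]
ee_rot: [-3.141, 0.001, 1.457]
ft_force: [0.3, -0.5, -0.1]
finger_gap: 0.999
finger_force: 0.0Traceback (most recent call last):
  File "<string>", line 3, in <module>
    todo(.004,.002,.16)
    ~~~~^^^^^^^^^^^^^^^
  File "h.py", line 22, in todo
    print("t",s["time_s"],"holder",h.round(4),"z",p[2].round(4),"F",s["ft_force"].round(1),"grip",s["finger_gap"].round(3),s["finger_force"])
                                                                                                  ^^^^^^^^^^^^^^^^^^^^^
AttributeError: 'float' object has no attribute 'round'
```

```bash
sed -i 's/s\["finger_gap"\].round(3)/round(s["finger_gap"],3)/' h.py; python3 -c "
from h import *
todo(.004,.002,.16)"
```

```text
t 1.35 holder [-0.4495  0.4196] z 0.2529 F [ 0.3 -0.5 -0.1] grip 0.999 0.0
shift [-16.64  18.2    3.72] if aligned [-16.7   18.14   3.72] turn [-0.     0.    -0.025]
```

```bash
python3 -m handwheel '[[[-0.92,1,0],[0,0,0],85],[[-0.92,1,0],[0,0,0],85],[[-0.92,1,0],[0,0,0],85],[[-0.92,1,0],[0,0,0],85],[[-0.92,1,0],[0,0,0],85],[[-0.92,1,0],[0,0,0],85],[[-0.92,1,0],[0,0,0],85],[[-0.92,1,0],[0,0,0],85]]'
python3 -m handwheel '[[[-0.92,1,0],[0,0,0],85],[[-0.92,1,0],[0,0,0],85],[[-0.92,1,0],[0,0,0],85],[[-0.92,1,0],[0,0,0],85],[[-0.92,1,0],[0,0,0],85],[[-0.92,1,0],[0,0,0],85],[[-0.92,1,0],[0,0,0],85],[[-0.92,1,0],[0,0,0],85]]'
python3 -m handwheel '[[[-0.92,1,0.8],[0,0,0],85],[[-0.92,1,1],[0,0,0],85],[[0,0.2,1],[0,0,0],85],[[0,0,0.9],[0,0,0],85],[[0,0,0],[0,0,0],85]]'
python3 -c "
from h import *
todo(.004,.002,.088)
crop('top',222,140,130,90,6,'c')
crop('side',220,130,150,115,5,'d')"
```

```text
time_s: 2.35
position: [0.3773, 0.3071, 0.2531]
ee_rot: [-3.141, 0.0, 1.46]
ft_force: [-0.3, 0.9, -0.6]
finger_gap: 0.997
finger_force: 0.0
time_s: 3.35
position: [0.5558, 0.1022, 0.2529]
ee_rot: [-3.141, 0.0, 1.46]
ft_force: [-0.5, 0.8, -0.2]
finger_gap: 0.999
finger_force: 0.0
time_s: 3.98
position: [0.6041, 0.0513, 0.159]
ee_rot: [-3.138, 0.0, 1.46]
ft_force: [-0.5, 0.4, 0.5]
finger_gap: 0.99
finger_force: 0.0
t 3.975 holder [0.0046 0.0053] z 0.159 F [-0.5  0.4  0.5] grip 0.99 0.0
shift [-0.13 -0.01  2.84] if aligned [-0.13 -0.02  2.84] turn [-0.025  0.    -0.   ]
```

View pics/c.png

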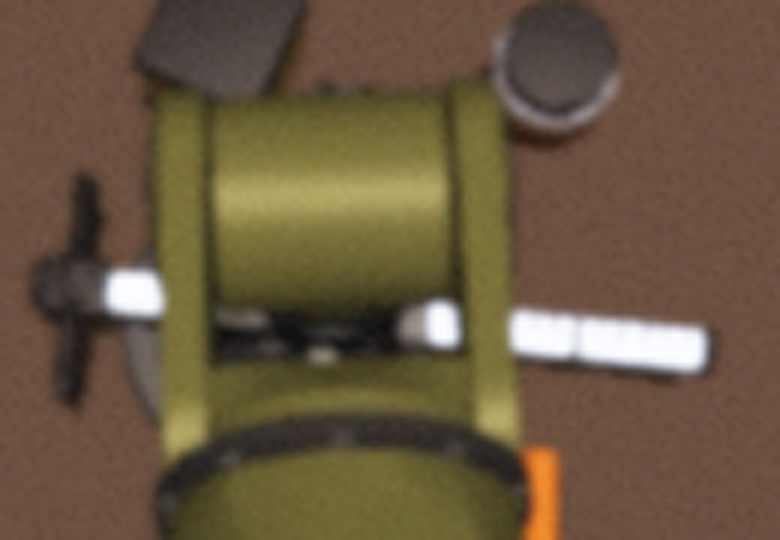

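View pics/d.png

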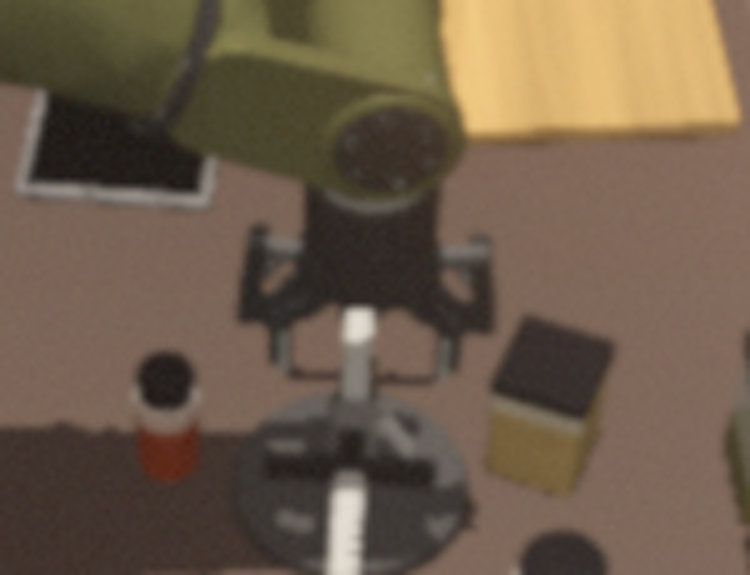

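```bash
python3 - <<'E'
from h import *
s=readout.observe();p=s["position"]
c=lambda P:(proj("side",P)+.5-[220,130])*5-.5
ex=np.array([np.cos(a0),np.sin(a0),0])
for z in(.137,.145):
  for k in(-.0425,.0425):
    q=p+ex*k;q[2]=z;print("pad",z,c(q))
for X in(-.052,.052): print("wing",c([*H(X,-.024),.09]))
print("mark",c([*H(0,-.108),.09]))
E
```

```text
pad 0.137 [[286.70989142 379.76766694]]
pad 0.137 [[429.57801331 386.47599189]]
pad 0.145 [[286.84430595 370.97079843]]
pad 0.145 [[430.3271057  377.68694703]]
wing [[258.38510781 466.56270815]]
wing [[431.02049644 474.92226211]]
mark [[338.98679772 583.75179842]]
```

```bash
python3 -m handwheel '[[[0,0,0.7],[0,0,0],85],[[0,0,0.7],[0,0,0],85],[[0,0,0.7],[0,0,0],85],[[0,0,0.7],[0,0,0],85],[[0,0,0],[0,0,0],85]]'
python3 -m handwheel '[[[-0.3,0,0],[0,0,0],85],[[-0.2,0,0],[0,0,0],85],[[-0.2,0,0],[0,0,0],85],[[0,0,0],[0,0,0],85]]'
python3 -c "
from h import *
todo(.004,-.097,.088)"
```

```text
time_s: 4.7
position: [0.6042, 0.0513, 0.089]
ee_rot: [-3.139, 0.0, 1.46]
ft_force: [-0.2, -0.1, -0.0]
finger_gap: 0.994
finger_force: 0.0
time_s: 5.2
position: [0.6032, 0.0337, 0.0913]
ee_rot: [3.141, -0.0, 1.46]
ft_force: [1.0, 2.2, 1.9]
finger_gap: 1.001
finger_force: 1.5
t 5.2 holder [ 0.0056 -0.0123] z 0.0913 F [1.  2.2 1.9] grip 1.001 1.4748292788863182
shift [-3.39 -0.06  0.13] if aligned [-3.39 -0.07  0.13] turn [ 0.0125 -0.     -0.0125]
```

```bash
python3 -m handwheel '[[[-0.3,-0.03,0.05],[0,0,0],85],[[-0.4,-0.03,0.05],[0,0,0],85],[[-0.5,0,0],[0,0,0],85],[[-0.5,0,0],[0,0,0],85],[[-0.5,0,0],[0,0,0],85],[[-0.4,0,0],[0,0,0],85],[[-0.2,0,0],[0,0,0],85],[[0,0,0],[0,0,0],85]]'
python3 -c "
from h import *
todo(.004,-.089,.088)
crop('side',250,170,100,105,5,'e')"
```

```text
time_s: 6.2
position: [0.5932, -0.036, 0.0882]
ee_rot: [-3.14, -0.0, 1.46]
ft_force: [-1.1, 5.2, 4.9]
finger_gap: 0.997
finger_force: 2.7
t 6.2 holder [ 0.0034 -0.0826] z 0.0882 F [-1.1  5.2  4.9] grip 0.997 2.7085695415735245
shift [-0.26  0.02  0.01] if aligned [-0.26  0.02  0.01] turn [-0.0125 -0.     -0.0125]
```

View pics/e.png

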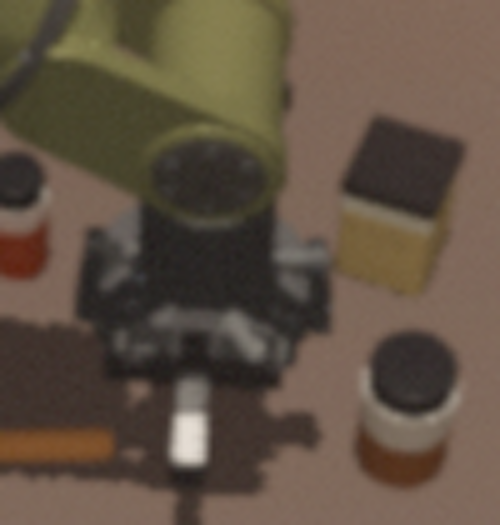

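```bash
python3 - <<'E'
from h import *
ims=np.mean([snapshot("side").astype(float) for _ in range(6)],0)
g=ims.mean(2); 
b=cv2.imread("pics/side0.png").astype(float).mean(2)
# rail centre columns ~ u 288; profile v 236..268
def c(Y,z,X=0): return proj("side",[*H(X,Y),z])[0]+[1,-.4]
print("mark",c(-.108,.09),"end",c(-.165,.09))
for v in range(238,266):
    print(v,b[v,286:292].round().astype(int),g[v,286:292].round().astype(int))
cr=ims[232:268,262:314,::-1]
cr=np.clip(cr*2.0,0,255).astype(np.uint8)
cv2.imwrite("pics/f.png",cv2.resize(cr,None,fx=14,fy=14,interpolation=cv2.INTER_CUBIC))
E
```

```text
mark [288.39735954 245.95035968] end [287.58917609 262.2838215 ]
238 [180 209 214 210 200 172] [46 35 33 32 36 47]
239 [181 209 214 210 201 178] [44 36 35 35 37 48]
240 [182 209 212 203 185 161] [43 35 34 33 36 47]
241 [186 209 214 208 194 170] [38 33 31 32 36 41]
242 [189 211 214 212 203 178] [34 33 32 33 34 35]
243 [190 210 214 208 197 170] [42 40 37 36 36 35]
244 [184 203 206 203 191 160] [58 56 52 53 52 45]
245 [161 179 183 182 172 141] [71 76 76 76 71 59]
246 [175 192 192 182 169 136] [ 97 106 105  99  91  72]
247 [194 208 204 194 182 152] [110 121 120 114 106  84]
248 [203 210 201 188 175 154] [117 124 122 116 107  88]
249 [208 213 208 198 182 150] [120 125 123 120 108  85]
250 [208 214 210 202 183 144] [121 126 126 120 107  81]
251 [208 213 204 188 169 133] [123 128 126 119 100  76]
252 [209 213 209 198 177 138] [149 154 154 148 126  89]
253 [209 215 214 207 183 137] [193 199 199 192 165 110]
254 [209 215 214 206 179 130] [209 216 215 206 175 113]
255 [209 215 213 207 182 131] [213 219 219 211 183 120]
256 [211 216 214 207 182 130] [214 219 218 210 185 123]
257 [210 214 210 199 174 127] [214 218 214 204 176 113]
258 [211 215 212 204 178 131] [214 219 216 207 179 113]
259 [213 215 214 205 181 133] [216 220 217 210 182 114]
260 [210 214 210 200 175 132] [214 218 214 203 174 109]
261 [195 203 202 193 169 125] [198 207 206 196 168 105]
262 [148 157 159 152 135 106] [150 161 162 155 130  82]
263 [83 88 88 86 84 92] [83 89 90 87 75 58]
264 [46 47 44 52 66 87] [41 43 43 45 46 50]
265 [41 41 41 48 68 90] [36 35 36 38 43 50]
```

View pics/f.png

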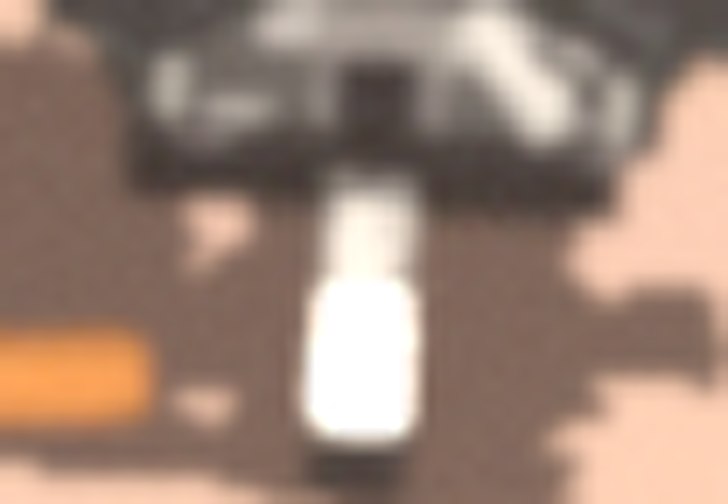

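```bash
python3 - <<'E'
from h import *
ims=np.mean([snapshot("side").astype(float) for _ in range(3)],0).mean(2)
b=cv2.imread("pics/side0.png").astype(float).mean(2)
def hol(p): d=p[:2]-[x0,y0]; return np.array([np.cos(a0)*d[0]+np.sin(a0)*d[1],-np.sin(a0)*d[0]+np.cos(a0)*d[1]])
for nm,g,Yl in(("home",b,-.028),("now",ims,-.106)):
  for X in(-.044,-.034,-.024,.024,.034,.044):
    u,v=proj("side",[*H(X,Yl),.077])[0]+[1,0]
    k=np.arange(int(v)-6,int(v)+7);pr=g[k,int(round(u))]
    print(nm,X,round(u,1),round(v,1),k[0],pr.round().astype(int))
for v in(244.6,245.2): print(hol(ray("side",(288.4,v),.09)))
E
```

```text
home -0.044 274.8 226.7 220 [73 56 45 37 39 58 84 96 98 96 98 96 97]
home -0.034 278.1 226.9 220 [74 60 47 38 38 58 85 95 96 97 96 98 97]
home -0.024 281.4 227.1 221 [65 52 40 38 52 82 94 96 98 97 97 98 97]
home 0.024 297.3 227.8 221 [76 61 52 41 41 50 68 78 73 70 80 87 94]
home 0.034 300.6 228.0 222 [ 78  63  43  41  46  75  93  99 100  97  86  75  80]
home 0.044 303.9 228.2 222 [ 80  64  45  41  48  70  90  97 100  99 101 100 101]
now -0.044 273.3 247.6 241 [41 36 33 31 36 47 54 53 54 53 54 53 53]
now -0.034 276.7 247.8 241 [ 59  47  36  33  48  79  98 100  88  72  60  55  53]
now -0.024 280.1 248.0 241 [49 35 34 35 35 48 59 62 58 53 54 53 54]
now 0.024 296.5 248.8 242 [37 35 33 32 35 43 49 53 54 55 55 54 53]
now 0.034 299.9 249.0 242 [64 43 35 34 34 42 50 53 54 54 55 54 54]
now 0.044 303.4 249.2 243 [46 41 35 36 52 73 85 93 87 71 60 55 55]
[ 0.00266013 -0.10154859]
[ 0.00274369 -0.10370226]
```

```bash
python3 - <<'E'
from h import *
def hol(p): d=p[:2]-[x0,y0]; return np.array([np.cos(a0)*d[0]+np.sin(a0)*d[1],-np.sin(a0)*d[0]+np.cos(a0)*d[1]])
for A,B in(((275,225.35),(273,245.6)),((278,225.35),(277,245.55)),((281,225.5),(280,246.0)),((301,226.8),(300,247.2)),((304,227),(303,247.6))):
  h,n=hol(ray("side",A,.077)),hol(ray("side",B,.077)); print(h.round(4),n.round(4),(h-n)[1].round(4))
print(hol(ray("side",(288.4,245.2),.09)),hol(ray("side",(288.4,262.2),.09)))
E
```

```text
[-0.0408 -0.0224] [-0.0424 -0.0985] 0.0761
[-0.0317 -0.0218] [-0.0306 -0.0976] 0.0758
[-0.0225 -0.0218] [-0.0218 -0.0987] 0.0768
[ 0.0382 -0.0231] [ 0.0369 -0.0994] 0.0763
[ 0.0473 -0.0233] [ 0.0458 -0.1003] 0.0769
[ 0.00274369 -0.10370226] [ 0.00504596 -0.1630401 ]
```

```bash
python3 -m handwheel '[[[-0.11,0,0],[0,0,0],85],[[0,0,0],[0,0,0],85]]'
cat >> h.py <<'E'
def prof(n=5):
    g=np.mean([snapshot("side").astype(float) for _ in range(n)],0).mean(2)
    print("rail",g[242:252,286:290].mean(1).round(0),"L274",g[242:252,273:275].mean(1).round(0),"L277",g[242:252,277].round(0),"R300",g[242:254,300].round(0),"R303",g[242:254,303].round(0))
E
python3 -c "
from h import *
todo(.004,-.089,.088);prof()"
```

```text
time_s: 6.95
position: [0.5929, -0.0384, 0.0882]
ee_rot: [-3.14, -0.0, 1.46]
ft_force: [-1.5, 5.1, 3.7]
finger_gap: 0.991
finger_force: 2.8
t 6.95 holder [ 0.0034 -0.085 ] z 0.0882 F [-1.5  5.1  3.7] grip 0.991 2.7551335841417313
shift [-0.16  0.02  0.01] if aligned [-0.16  0.02  0.01] turn [-0.0125 -0.     -0.0125]
rail [ 33.  32.  34.  58.  97. 116. 120. 122. 123. 123.] L274 [46. 37. 33. 33. 39. 50. 54. 54. 56. 56.] L277 [ 57.  46.  33.  32.  55.  87. 101. 100.  91.  74.] R300 [84. 55. 39. 34. 33. 36. 45. 51. 53. 55. 55. 54.] R303 [55. 54. 48. 38. 33. 37. 57. 79. 95. 97. 79. 60.]
```

```bash
python3 -m handwheel '[[[0,0,0],[0,0,0],75],[[0,0,0],[0,0,0],65],[[0,0,0],[0,0,0],58],[[0,0,0],[0,0,0],58]]' 30
python3 -c "
from h import *
todo(.004,-.089,.088);prof(3)"
```

```text
time_s: 7.7
position: [0.5932, -0.0383, 0.0884]
ee_rot: [-3.141, -0.0, 1.46]
ft_force: [-0.7, 4.9, 4.7]
finger_gap: 0.678
finger_force: 5.5
t 7.7 holder [ 0.0037 -0.085 ] z 0.0884 F [-0.7  4.9  4.7] grip 0.678 5.4993480909615755
shift [-0.16  0.01  0.02] if aligned [-0.16  0.01  0.02] turn [-0. -0. -0.]
rail [ 33.  34.  33.  58.  97. 116. 120. 122. 124. 123.] L274 [42. 39. 32. 33. 40. 51. 55. 54. 56. 56.] L277 [ 52.  42.  33.  33.  55.  89. 101. 102. 103. 100.] R300 [67. 47. 38. 34. 34. 35. 45. 50. 55. 54. 55. 54.] R303 [ 51.  55.  49.  39.  34.  38.  56.  79.  96. 101. 100.  89.]
```

Jaw is unmoved at the line; closing further.

```bash
python3 -m handwheel '[[[0,0,0],[0,0,0],50],[[0,0,0],[0,0,0],44],[[0,0,0],[0,0,0],38],[[0,0,0],[0,0,0],34],[[0,0,0],[0,0,0],30],[[0,0,0],[0,0,0],28],[[0,0,0],[0,0,0],28],[[0,0,0],[0,0,0],28]]' 35
python3 -c "
from h import *
todo(.004,-.089,.088);prof(3);crop('side',245,205,85,60,9,'g')"
```

```text
time_s: 8.85
position: [0.5933, -0.0384, 0.0884]
ee_rot: [-3.142, -0.0, 1.46]
ft_force: [-1.6, 5.3, 3.9]
finger_gap: 0.383
finger_force: 36.3
t 8.85 holder [ 0.0037 -0.085 ] z 0.0884 F [-1.6  5.3  3.9] grip 0.383 36.34722389280796
shift [-0.16  0.01  0.02] if aligned [-0.16  0.01  0.02] turn [-0.     -0.     -0.0125]
rail [ 33.  33.  34.  58.  98. 116. 120. 122. 123. 123.] L274 [43. 37. 33. 34. 39. 51. 54. 55. 56. 57.] L277 [ 54.  43.  35.  33.  55.  89. 101. 103. 104. 100.] R300 [40. 36. 37. 33. 32. 37. 44. 51. 55. 53. 54. 55.] R303 [ 50.  55.  49.  38.  35.  39.  56.  78.  94. 101.  97.  77.]
```

View pics/g.png

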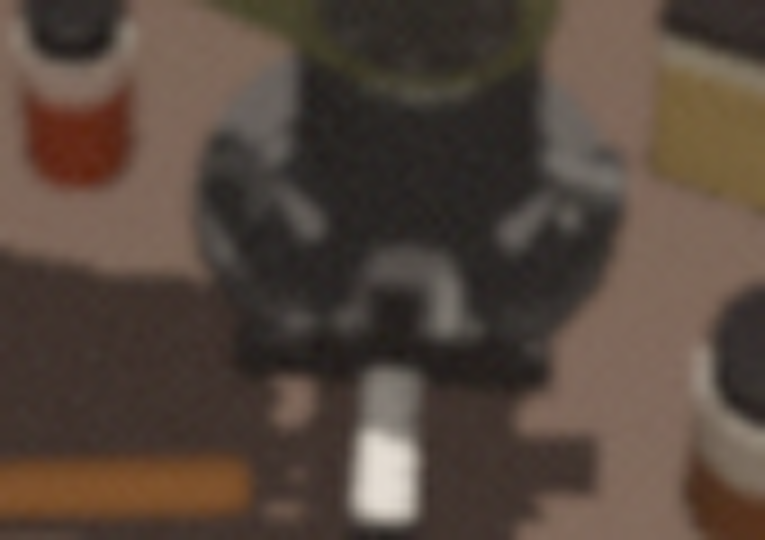

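```bash
python3 -m handwheel '[[[0,0,0],[0,0,0],28],[[0,0,0],[0,0,0],28],[[0,0,0],[0,0,0],28],[[0,0,0],[0,0,0],28]]'
python3 -c "
from h import *
prof(2)
from plant import ticket
print(ticket.sign_off())"
```

```text
time_s: 9.55
position: [0.5933, -0.0384, 0.0885]
ee_rot: [-3.142, -0.0, 1.46]
ft_force: [-1.2, 5.2, 2.4]
finger_gap: 0.387
finger_force: 36.3
rail [ 33.  33.  34.  57.  98. 116. 120. 122. 124. 123.] L274 [41. 39. 34. 33. 40. 50. 56. 56. 56. 57.] L277 [ 54.  44.  34.  32.  56.  89. 101. 103. 105.  99.] R300 [41. 36. 35. 34. 32. 33. 43. 50. 54. 54. 54. 53.] R303 [ 51.  54.  48.  39.  34.  39.  56.  80.  95. 101.  98.  77.]
the job is handed in; nothing more can be done
None
```

I pulled the jaw out to the long line (within about 1 mm by the side camera), then squeezed the lever shut. I handed the job in at about 9.6 s with the fingers still pinching carriage and lever at about 36 N; the hand-in gave no verdict.

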